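# Clamp the box in the cam clamp

### The arm

A 7-joint arm with a two-finger parallel gripper is mounted at the origin on a cart in front of the work surface, level with it; the furniture and walls round the work are solid. World frame = base frame: x ahead of the robot, y to its left, z up, the work surface at z = 0. Lengths are in mm, angles in rad, forces in N, time in s.
With the tool pointing down it reaches from about 350 to 775 mm from the base axis. Payload 3.1 kg.
Tool frame: the origin (TCP) lies midway between the tips of the shut fingers; the grasp point (between the pads) lies 19 mm behind it (robot.grip_depth is the distance from the TCP to the grasp point, in mm); z points along the fingers, y is the direction in which the jaws open and shut (so a half turn about z gives the same grasp; the last joint's range is limited). The gripper opens to 85 mm and grips with 20 to 120 N. Pads are 22 mm wide; open, the fingers measure 114 mm over their backs; the gripper's body (76 mm by 85 mm) begins 54 mm behind the grasp point. The pads swing forward as they close: fully open they stand 13 mm farther back than shut.
Start: joints at [1.263, 0.311, 0.014, 1.512, -0.004, 1.319, -0.027], TCP at [144.507, -530.693, 231.304] pointing down, gripper open.
Joint ranges: [-2.7, 2.7], [-0.3, 1.91], [-1.27, 1.3], [0.12, 2.57], [-1.44, 4.58], [0.2, 2.03], [-3.05, 3.05]. Speed limits (rad/s): [2.79, 2.79, 3.14, 3.14, 3.14, 3.14, 3.14].

### API

Orientations are given as a rotation vector (axis times angle).
In Python, from cell import sensors, read_camera, calibration, workorder, robot gives the robot as it stands.
- The arm moves only by the tool drive_tool, never from a script. Its argument "steps" is one flat list of numbers, 7 for each row, row after row: the turn, a rotation vector about the tool's x, y, z in degrees, then the shift along the tool's x, y, z in m, then the finger opening in m, from 0 to 0.0854. In form: [rx, ry, rz, dx, dy, dz, claw, rx, ry, rz, dx, dy, dz, claw, ...]. A call has 1 to 20 rows; each row is the pose to reach, as a shift and turn from the pose commanded when the call began, along the tool's axes at that moment; what a row does not reach only later rows make up. A row lasts 1/10 s, in which the tool goes at most 50 mm and 8.59 degrees, less where a joint would pass 70% of its speed; a pose out of reach is approached as far as the arm can. A call with a gripper value outside its range is refused whole. The fingers move at their own pace and stop on an object; "newtons" is the grip in N (left out, the last holds). Time passes only in rows, so rows that repeat a pose let the fingers close. It gives the time, the measured TCP pose, the force and the opening at its end, in the units of the state.
- sensors.read_state(): the state, without advancing time (a new reading comes with each control period).
- read_camera(name): name is "scene" or "top"; returns (picture, depth): 384x512x3 uint8, red, green, blue; 384x512 float32, mm along the optical axis (not along the pixel's ray), 0 where there is no reading.
- calibration(name): a dict with "K" (3x3 intrinsics, pixels), "world_to_cam" (4x4, takes a point from world to camera coordinates). Camera axes: x right, y down, z forward; pixel columns grow to the right and rows downward; lengths in mm; the calibration is good to about 2 mm. A picture is of the moment at which its call begins. calibration takes no time and is no camera call.
- workorder.job_done(): hands the job in, once; it reports no verdict.
The state is a dict: "time": time; "joint_pos": joint angles; "joint_vel": joint speeds; "tau": joint torques, N m; "ee_pos": TCP position; "tcp_rot": TCP orientation; "ft_force": force on the tool from outside, world axes, zero at the start; "torque": the same for the moment, N m; "gripper_width": finger opening in mm.
Only numpy, scipy, OpenCV 4.12 (cv2) and the standard library are available. Lean on these libraries where they do the work, as an engineer would, in place of code of your own. Each camera call takes 0.05 s, during which the arm holds its last target.

### The job

The glued wooden box lies loose in the cam clamp on the bench. Slide the clamp's moving jaw up until it holds the box square against the fixed jaw with no gap, then flip the cam lever over, away from you and down to its stop, to lock the jaw. Leave the box lying on the clamp's bed and the other things on the bench where they are.

Things in the scene. Friction and masses are not known exactly. Their poses are not given: they have to be found in the camera images.
- clamp: Cam clamp fixed to the bench: plywood bed 170 (x) x 300 (y) x 18 mm. Origin: centre of the bed's underside, z up. Along its own y: the fixed jaw of pale wood stands at the +y end, inner face at y = +110 mm, 56 mm high over the bench; it is two pads with a 56 mm wide recess between them for the box's hook. The moving jaw slides along +y towards it.
- jaw (a joint): Travel of the moving jaw in m: 0 fully open, grows towards the fixed jaw. The face of the moving jaw (pale wooden board 150 mm wide, 18 mm thick, top 56 mm over the bench) is at clamp y = -17 mm + travel, so it meets the box squared against the fixed jaw at about 0.065. It slides with about 2 N of friction while the lever is free and stays where it is left; the locked cam holds it against well over 25 N.
- jaw_knob (a point): Point on the axis of the upright turned wooden knob at the rear end of the moving jaw, 122 mm behind its face, 58 mm over the bench. The knob is round, 22 to 29 mm in diameter, and stands from 30 to 78 mm over the bench on a steel bar 30 mm wide whose top is 30 mm over the bench. Take it with the fingers on its +x and -x sides (clamp axes): the lever stands 70 mm in front of it (+y).
- cam_lever (a joint): Angle of the steel cam lever in rad. At 0 it leans 0.2 rad to the clamp's -x side of upright (jaw free); it turns about the clamp's y axis over the top to +x, and stops at 1.45, 18 degrees above level pointing to clamp +x (locked). It stays where it is left; from about 0.8 the cam bears on the bed and the lever gets stiffer (a push of up to about 10 N at its tip). Locked beyond 1.30.
- lever_tip (a point): Middle of the round bar (17 mm thick, 22 mm long along clamp y) at the free end of the cam lever, 90 mm from the pivot. The lever is a steel paddle 22 mm wide and 10 mm thick, between two steel cheeks; the board of the moving jaw is 34 mm in front of its middle (+y).
- lever_pivot (a point): Point on the pivot axis (parallel to clamp y) of the cam lever, 36 mm over the bench, mid-width of the lever, 52 mm behind the face of the moving jaw; travels with the jaw.
- rivet_box: Dark wooden box with closed lid and a small brass hook, 152 mm long (its own y), 62 mm wide between the sides the jaws meet (its own x), 49 mm high, 0.55 kg. Origin: centre of its underside. It lies loose on the clamp's bed (top 18 mm over the bench) between the jaws, its length across the clamp (along clamp x within 0.1 rad) and the hook towards the fixed jaw.
- beeswax: Bystander: cake of beeswax, 35x52x19 mm, beyond the clamp (robot's far side).
- spool_rust: Bystander: thread spool 57 mm wide, 55 mm high, off the fixed-jaw end of the clamp.
- spool_black: Bystander: thread spool 62 mm wide, 45 mm high, behind the clamp.
- bottle_cement: Bystander: translucent bottle with white cap, 70 mm wide, 168 mm high, behind and left of the clamp.
- mallet: Bystander: maul with wooden handle, 218 mm long, lying at the front left.

How it is judged (in metres and radians):
On the way, in this order (a step that is already met when the one before it is completed fails the run):
1. the moving jaw holds the box against the fixed jaw, the lever still free (value of joint jaw above 0.0615 m and y of rivet_box in the frame of clamp above 0.0755 m and angle between the x axis of rivet_box and the y axis of clamp, either way round below 0.04 rad and value of joint cam_lever below 0.8 rad), for 0.2 s.
2. the cam lever is flipped over to its locked end (value of joint cam_lever above 1.3 rad), for 0.2 s.
At the end, for the whole second after the job is handed in: The box lies flat on the bed (within 4 mm of bed level, 0.05 rad of level) at rest, square to the jaws within 0.04 rad and within about 3 mm of the fixed jaw; the moving jaw is closed up to it (travel over 61.5 mm, a gap of at most 3.5 mm in all); the cam lever is beyond 1.30 rad (value of joint jaw above 0.0615 m and y of rivet_box in the frame of clamp above 0.0755 m and angle between the x axis of rivet_box and the y axis of clamp, either way round below 0.04 rad and z of rivet_box in the frame of clamp below 0.022 m and angle between rivet_box's own z axis and vertical below 0.05 rad and value of joint cam_lever above 1.3 rad and linear speed of rivet_box below 0.02 m/s); the robot touches nothing.
It fails at once if a bystander is moved by more than 3 cm (distance of any of beeswax, spool_rust, spool_black, bottle_cement, mallet from where it was at the start of the episode above 0.03 m).
It fails at once if the box is lifted off the bed or tipped (z of rivet_box in the frame of clamp above 0.04 m or angle between rivet_box's own z axis and vertical above 0.3 rad).
It also fails if it takes over 48 s, if anything falls off the work surface, if the arm or the gripper's body presses on something with over 40 N, if the wrist force passes 120 N, or if a joint passes its speed limit or range.

## Working session

There is one attempt and no reset: what is moved stays moved. The work goes in short steps, Python scripts to look and compute and a tool call to move; the robot and the scene stay as the last step left them, time stands still between calls to the robot, and variables do not carry over. Pictures are saved under pics/ and viewed, and the job is handed in when it is done.

Besides the shell and the picture viewer there is one more tool, called after "Request:" as a command line: name --argument value ..., lists and objects as JSON in quotes. drive_tool: Moves the arm, as the interface text tells. Its arguments: {"type":"object","properties":{"steps":{"type":"array"},"newtons":{"type":"number"}},"required":["steps"]}

```bash
ls; mkdir -p pics; python3 - <<'E'
from cell import *
import cv2,numpy as np
s=sensors.read_state();print(s)
for n in("scene","top"):
    p,d=read_camera(n);cv2.imwrite(f"pics/{n}0.png",p[...,::-1]);np.savez(f"{n}0.npz",p=p,d=d)
    c=calibration(n);print(n,c["K"],c["world_to_cam"])
E
```

```text
pics
{'time': 0.0, 'joint_pos': array([ 1.26332664,  0.31174146,  0.01399768,  1.51306399, -0.00441969,
        1.3191847 , -0.02721998]), 'joint_vel': array([ 3.33903701e-04,  5.87068421e-05, -5.27954433e-04, -2.48719128e-04,
       -1.80761362e-03,  1.88527512e-04,  5.61404044e-04]), 'tau': array([-1.01417509e-04, -3.79908943e+01,  1.45989186e-01, -2.30589545e+01,
        1.22068293e-02,  1.37079033e-02, -1.00043314e-05]), 'ee_pos': array([ 144.28253117, -529.98307564,  230.20960972]), 'tcp_rot': array([-3.11157280e+00, -4.16005512e-01,  6.15944989e-04]), 'ft_force': array([-1.19933584, -0.17413091, -0.55323159]), 'torque': array([-0.03889676, -0.00631523,  0.01199421]), 'gripper_width': 85.14582066398145}
scene [[386.68959403   0.         262.10215912]
 [  0.         386.68959403 190.76100491]
 [  0.           0.           1.        ]] [[ 8.38745319e-01 -5.44379780e-01  1.25277988e-02 -3.50598216e+02]
 [-3.59782551e-01 -5.71305916e-01 -7.37676125e-01  3.82233384e+02]
 [ 4.08733172e-01  6.14215113e-01 -6.75038509e-01  6.32914608e+02]
 [ 0.00000000e+00  0.00000000e+00  0.00000000e+00  1.00000000e+00]]
top [[365.12372357   0.         265.53767784]
 [  0.         365.12372357 194.5109773 ]
 [  0.           0.           1.        ]] [[ 2.82009315e-03 -9.99916221e-01 -1.26332412e-02  1.88648798e+02]
 [-9.91967654e-01 -1.19961226e-03 -1.26486101e-01  5.52496807e+02]
 [ 1.26460349e-01  1.28884692e-02 -9.91887931e-01  8.99015710e+02]
 [ 0.00000000e+00  0.00000000e+00  0.00000000e+00  1.00000000e+00]]
```

View pics/scene0.png

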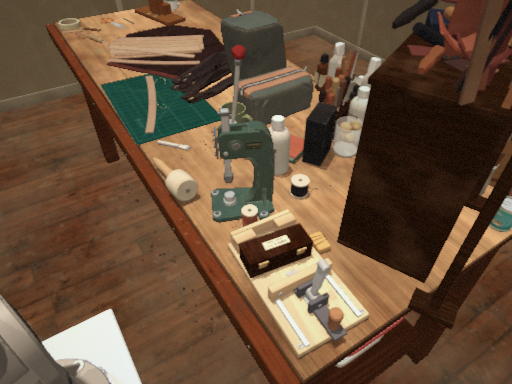

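View pics/top0.png

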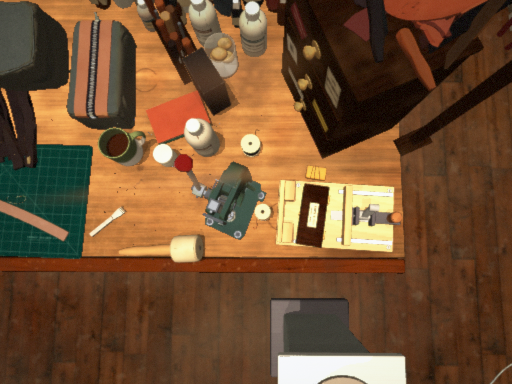

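```bash
cat > h.py <<'E'
import numpy as np,cv2
from cell import *
def cloud(n,p,d):
    c=calibration(n);K=c["K"];T=np.linalg.inv(c["world_to_cam"])
    v,u=np.mgrid[:384,:512]
    P=np.stack([(u-K[0,2])/K[0,0]*d,(v-K[1,2])/K[1,1]*d,d,np.ones_like(d)],-1)@T.T
    P=P[...,:3].copy();P[d==0]=np.nan
    return P
def proj(n,X):
    c=calibration(n);X=np.atleast_2d(X);q=(np.c_[X,np.ones(len(X))]@c["world_to_cam"].T)[:,:3]@c["K"].T
    return q[:,:2]/q[:,2:]
E
python3 - <<'E'
from h import *
a=np.load("top0.npz");P=cloud("top",a["p"],a["d"])
img=a["p"][160:270,250:420][...,::-1]
cv2.imwrite("pics/topz.png",cv2.resize(img,None,fx=4.7,fy=4.7,interpolation=cv2.INTER_CUBIC))
b=np.load("scene0.npz")
cv2.imwrite("pics/scz.png",cv2.resize(b["p"][190:360,210:390][...,::-1],None,fx=3.5,fy=3.5,interpolation=cv2.INTER_CUBIC))
# height map over clamp
for v in range(176,256,4): print(v,' '.join('%4.0f'%z for z in P[v,270:412:4,2]))
print(P[215,270],P[215,400],P[180,340],P[250,340])
E
```

```text
176    0    0   -1   -1   -6   -1   -2    1    2   18   18   18   14   18    3   -1   -3   -1   -0   -2    1   -0   -0   -2    2   -2   -2   -1   -1   -1    0    3   -1 -859 -863 -860
180   -0    3   -2   52   54   14   -4   -1   -1    2   -2   -1   -0    9    2    1   -2   -1   -1   -4   -2    2    3    1    0    2   -1    2   -0   -1   -1    2   -1 -868 -870 -865
184   -3   -4   -1   56   54   54   56   21   19   65   67   19   17   16   19   17   13   19   18   18   15   19    2   -3   -2   -4   -1    3   -2   -2    0    1   -0 -863 -869 -863
188   -1    3    2   54   54   54   54   21   16   66   68   64   65   69   67   17   14   16   17   55   56   19   17   15   16   17   16   19   18   17   18    1    1 -854 -853 -865
192    1    0   -2   55   52  nan   53   17   17   64   66   65   64   67   67   19   18   19   23   55   57   23   25   25   24   21   22   21   25   18   18   -1    1 -861 -863 -857
196    3    1   11   57   54   56   54   18   38   63   65   63   69   67   66   19   18   18   18   57   55   17   17   20   16   17   18   18   19   18   24   -1   -0 -862 -859 -
[... 2061 characters left out ...]
   17   19   68   67   64   69   69   16   19   19   16   19   34   58   56   16   18   18   19   17   19   15   21   24   25   -2    3    1 -861 -850
248   -0    1   -0   -3   -3   -1    1   -1   -1    1   -1    3   -1   -1   -0    1    3   14   15   15   18   19   20   16   19   17   16   20   19   17   14    1    1   -1 -857 -857
252   -0   -1    1    1    0   -1    1   -0    1   -2    3   -1   -2   -1   -0    0    2   -3    0   -3    2    1   -0    3   -3    2   -1    2   -1    2    5    0   -0   -1 -866 -857
[5.02171308e+02 1.78288446e+02 5.89863807e-02] [ 497.39588398 -136.75939901   75.97380529] [595.75802437  -8.0686007    1.52564222] [ 4.11278694e+02 -4.16405880e+00 -1.77448725e-01]
```

View pics/topz.png

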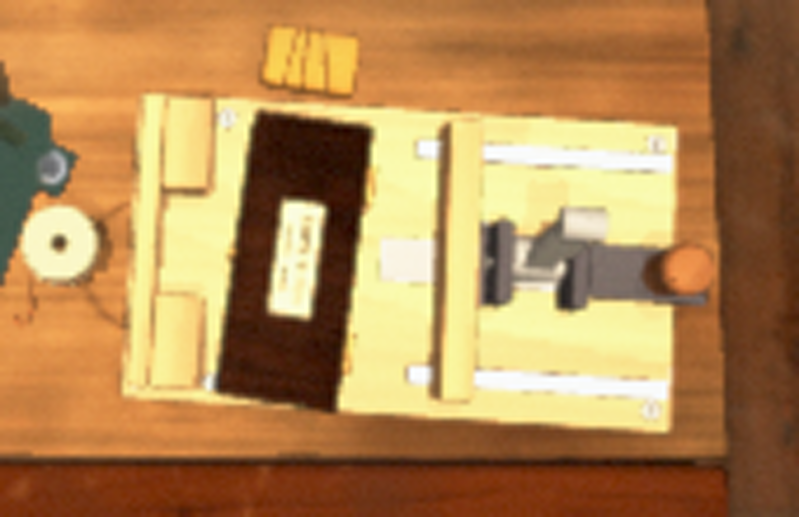

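View pics/scz.png

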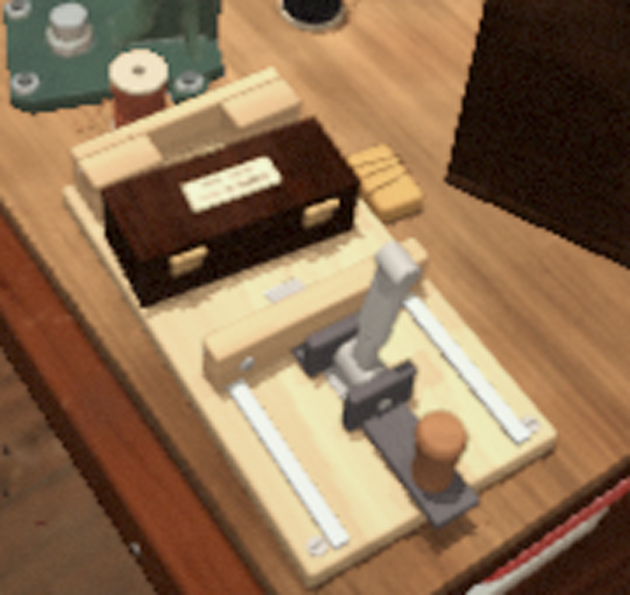

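```bash
python3 - <<'E'
from h import *
from scipy.optimize import minimize
a=np.load("top0.npz");P=cloud("top",a["p"],a["d"])
Q=P[170:262,262:412].reshape(-1,3);Q=Q[np.isfinite(Q).all(1)]
bed=Q[(Q[:,2]>11)&(Q[:,2]<26)]
# keep connected & not beeswax (19mm high): beyond
print(cv2.minAreaRect(bed[:,:2].astype(np.float32)))
# moving jaw board
mid=Q[(Q[:,2]>48)&(Q[:,2]<62)]
mb=mid[(mid[:,1]>-60)&(mid[:,1]<30)]
fj=mid[mid[:,1]>90]
def line(q):
    l=cv2.fitLine(q[:,:2].astype(np.float32),cv2.DIST_HUBER,0,.01,.01).ravel();return l
print("mb",mb.min(0),mb.max(0),line(mb));print(cv2.minAreaRect(mb[:,:2].astype(np.float32)))
print("fj",fj.min(0),fj.max(0),cv2.minAreaRect(fj[:,:2].astype(np.float32)))
bx=Q[(Q[:,2]>61)&(Q[:,2]<73)&(Q[:,1]>20)]
print("box",cv2.minAreaRect(bx[:,:2].astype(np.float32)),bx.mean(0))
kn=Q[(Q[:,2]>66)&(Q[:,2]<82)&(Q[:,1]<-100)];print("knob",len(kn),kn.mean(0),kn.min(0),kn.max(0))
lv=Q[(Q[:,2]>115)&(Q[:,1]<0)];print("lever",len(lv),lv.mean(0),lv.min(0),lv.max(0))
b=np.load("scene0.npz");S=cloud("scene",b["p"],b["d"]).reshape(-1,3)
S=S[np.isfinite(S).all(1)]
k=S[(abs(S[:,0]-495)<40)&(abs(S[:,1]+140)<35)&(S[:,2]>35)];print("sc knob",len(k),k.mean(0),k.min(0),k.max(0))
k=S[(abs(S[:,0]-500)<80)&(abs(S[:,1]+60)<60)&(S[:,2]>90)];print("sc lever",len(k),k.mean(0),k.min(0),k.max(0))
k=S[(abs(S[:,0]-500)<80)&(abs(S[:,1]+60)<60)&(S[:,2]>117)];print("sc lever tip",len(k),k.mean(0),k.min(0),k.max(0))
# tall things around
k=Q[(Q[:,2]>150)];print(len(k))
A=cloud("top",a["p"],a["d"]).reshape(-1,3);A=A[np.isfinite(A).all(1)]
k=A[(A[:,2]>60)&(A[:,0]>350)&(A[:,0]<800)&(A[:,1]<0)&(A[:,1]>-400)&(A[:,0]>560)];print("tower",k.min(0),k.max(0), k[k[:,0]<k[:,0].min()+15].mean(0))
E
```

```text
((518.982666015625, 30.328048706054688), (342.6072692871094, 202.12222290039062), 86.5085678100586)
mb [427.19083992 -59.85313557  48.02456242] [574.64557322  -2.5060933   61.42404432] [ 9.9825442e-01 -5.9060283e-02  4.9999280e+02 -1.6418352e+01]
((499.912109375, -33.04949951171875), (53.92793655395508, 148.3258056640625), 86.93406677246094)
fj [431.65281744  94.1138181   49.54766117] [587.17979636 198.39080394  61.84396285] ((509.41497802734375, 146.23410034179688), (155.5392608642578, 104.2596664428711), 0.16392873227596283)
box ((498.63201904296875, 72.44522094726562), (68.84901428222656, 152.5051727294922), 81.09403991699219) [497.73495378  73.81312191  66.08792629]
knob 105 [ 492.70437788 -126.30322096   75.10318401] [ 480.54987132 -140.64148774   69.00973466] [ 504.87843537 -113.99581417   80.51649219]
lever 74 [511.52246451 -57.50705358 130.30032656] [504.80760031 -70.00850584 117.23091297] [518.93246359 -47.56080151 135.6782798 ]
sc knob 273 [ 491.42497895 -131.35760883   65.86158713] [ 481.84886909 -142.0115828    35.22240369] [ 507.80138771 -115.43424518   79.3971957 ]
sc lever 230 [509.36260175 -61.565959   116.76209716] [502.75249962 -71.05213625  90.42778786] [522.24127815 -47.66072846 134.25597572]
sc lever tip 123 [511.72542451 -61.46815938 128.64020839] [504.85182216 -71.05213625 117.61310711] [522.24127815 -47.66072846 134.25597572]
0
tower [ 644.82794742 -215.66371633   60.10735571] [ 7.93741853e+02 -7.86989408e-03  5.94120597e+02] [652.72319444 -42.74448105 475.62111251]
```

```bash
python3 - <<'E'
from h import *
from scipy.spatial.transform import Rotation as R
a=np.load("top0.npz");P=cloud("top",a["p"],a["d"])
b=np.load("scene0.npz");S=cloud("scene",b["p"],b["d"])
for nm,q in(("top",P),("scene",S)):
    q=q.reshape(-1,3);q=q[np.isfinite(q).all(1)]
    for y0 in range(-500,200,50):
        r=[]
        for z0,z1 in((90,200),(200,350),(350,600),(600,900)):
            k=q[(q[:,1]>=y0)&(q[:,1]<y0+50)&(q[:,2]>z0)&(q[:,2]<z1)&(q[:,0]>300)]
            r.append("%5.0f(%d)"%(np.percentile(k[:,0],1),len(k)) if len(k)>3 else "  -  ")
        print(nm,y0,r)
# bed edges: rows along y
for v in (196,228,236):
    r=P[v,270:412]; ok=np.where(r[:,2]>12)[0]; print(v,r[ok[0]],r[ok[-1]])
# clamp frame fits with yaw
yaw=-0.055
c,s=np.cos(yaw),np.sin(yaw);ex=np.array([c,s]);ey=np.array([-s,c])
Q=P[170:262,262:412].reshape(-1,3);Q=Q[np.isfinite(Q).all(1)]
for nm,m in (("bed",(Q[:,2]>13)&(Q[:,2]<24)),("jaw",(Q[:,2]>50)&(Q[:,2]<61)&(Q[:,1]<-5)&(Q[:,1]>-35)),("jawall",(Q[:,2]>50)&(Q[:,2]<61)&(Q[:,1]<20)&(Q[:,1]>-38)),("fix",(Q[:,2]>50)&(Q[:,2]<61)&(Q[:,1]>105)&(Q[:,1]<175))):
    q=Q[m];X=q[:,:2]@ex;Y=q[:,:2]@ey
    print(nm,np.percentile(X,[0.5,2,98,99.5]),np.percentile(Y,[0.5,2,98,99.5]))
st=sensors.read_state();print(R.from_rotvec(st["tcp_rot"]).as_matrix())
E
```

```text
top -500 ['  -  ', '  -  ', '  -  ', '  -  ']
top -450 ['  -  ', '  -  ', '  -  ', '  -  ']
top -400 ['  -  ', '  -  ', '  -  ', '  -  ']
top -350 ['  -  ', '  -  ', '  -  ', '  -  ']
top -300 ['  -  ', '  -  ', '  -  ', '  -  ']
top -250 ['  686(32)', '  686(71)', '  686(42)', '  -  ']
top -200 ['  686(285)', '  685(648)', '  686(597)', '  -  ']
top -150 ['  716(195)', '  716(344)', '  714(689)', '  -  ']
top -100 ['  503(275)', '  694(433)', '  695(2839)', '  -  ']
top -50 ['  505(220)', '  672(450)', '  651(4500)', '  -  ']
top 0 ['  654(285)', '  654(630)', '  651(3517)', '  -  ']
top 50 ['  675(601)', '  672(1355)', '  671(2981)', '  -  ']
top 100 ['  789(503)', '  758(1249)', '  757(816)', '  -  ']
top 150 ['  950(116)', '  -  ', '  -  ', '  -  ']
scene -500 ['  -  ', '  -  ', '  -  ', '  -  ']
scene -450 ['  -  ', '  -  ', '  -  ', '  -  ']
scene -400 ['  -  ', '  -  ', '  -  ', '  -  ']
scene -350 ['  -  ', '  -  ', '  -  ', '  -  ']
scene -300 ['  -  ', '  -  ', '  -  ', '  -  ']
scene -250 ['  688(418)', '  688(864)', '  687(165)', '  -  ']
scene -200 ['  687(157)', '  687(
[... 610 characters left out ...]
28954]
236 [446.81968062 162.77680567  18.62604611] [ 447.57405797 -133.59208917   20.8329976 ]
bed [415.83530333 417.28573431 606.10039125 614.30418278] [-110.8876635  -107.47246178  173.24965898  187.34048825]
jaw [427.22119302 429.73584462 571.63084766 574.37752558] [-6.66396118 -6.17849374 20.78934452 21.14326597]
jawall [427.10451315 429.55994777 571.6034738  574.36988485] [-10.84199612  -8.85369523  20.82799221  21.22221124]
fix [423.61633263 425.42576956 575.97453274 578.22312031] [147.82955431 148.71184548 185.12875152 185.62116856]
[[ 9.64865438e-01  2.62743693e-01 -6.62352666e-04]
 [ 2.62744511e-01 -9.64863226e-01  2.06806887e-03]
 [-9.57076775e-05 -2.16943770e-03 -9.99997642e-01]]
```

```bash
cat >> h.py <<'E'
from scipy.spatial.transform import Rotation as R
def pose(yaw,tilt=0):
    # tool y along clamp x (world yaw), z down; tilt>0: tool back leans towards robot (z points forward-down)
    y=np.array([np.cos(yaw),np.sin(yaw),0]);z=np.array([0,0,-1.]);x=np.cross(y,z)
    M=np.c_[x,y,z]
    return R.from_matrix(M)*R.from_euler('x',-tilt)
def delta(Rt,pt,s=None):
    s=s or sensors.read_state();R0=R.from_rotvec(s["tcp_rot"])
    return np.degrees((R0.inv()*Rt).as_rotvec()).round(2),(R0.inv().apply(np.array(pt)-s["ee_pos"])/1000).round(4)
E
python3 - <<'E'
from h import *
print(pose(-.057).as_matrix()); print(pose(-.057,.4).as_matrix()[:,2])
print(delta(pose(-.057),[493.5,-128,150]))
E
```

```text
[[ 0.05696914  0.99837594  0.        ]
 [ 0.99837594 -0.05696914  0.        ]
 [ 0.          0.         -1.        ]]
[ 0.3887859  -0.02218483 -0.92106099]
(array([-1.10e-01, -7.00e-02, -7.15e+01]), array([ 0.4426, -0.296 ,  0.0809]))
```

Request:
drive_tool --steps '[0,0,-3,0.02,-0.013,0.003,0.06,0,0,-9,0.055,-0.037,0.01,0.06,0,0,-16,0.098,-0.066,0.018,0.06,0,0,-23,0.142,-0.095,0.026,0.06,0,0,-30,0.186,-0.124,0.034,0.06,0,0,-37,0.23,-0.154,0.042,0.06,0,0,-44,0.274,-0.183,0.05,0.06,0,0,-51,0.318,-0.213,0.058,0.06,0,0,-58,0.36,-0.241,0.066,0.06,0,0,-65,0.4,-0.268,0.073,0.06,0,0,-70,0.43,-0.288,0.079,0.06,0,0,-71.5,0.4426,-0.296,0.081,0.06,0,0,-71.5,0.4426,-0.296,0.081,0.06,0,0,-71.5,0.4426,-0.296,0.081,0.06]'

```text
time: 1.5
ee_pos: [493.2, -129.0, 149.7]
tcp_rot: [-2.283, -2.157, 0.002]
ft_force: [-0.5, -0.7, 0.2]
gripper_width: 59.9
```

```bash
python3 - <<'E'
from h import *
print(delta(pose(-.057),[493.5,-128,43]));s=sensors.read_state();print(s["ee_pos"],s["time"],s["ft_force"])
p,d=read_camera("scene");cv2.imwrite("pics/s1.png",cv2.resize(p[190:360,210:390][...,::-1],None,fx=3.5,fy=3.5))
p,d=read_camera("top");cv2.imwrite("pics/t1.png",cv2.resize(p[150:300,250:450][...,::-1],None,fx=3.5,fy=3.5))
E
```

```text
(array([-0.1 ,  0.02,  0.02]), array([0.001 , 0.0004, 0.1067]))
[ 493.19418648 -128.98637731  149.7100256 ] 1.5 [-0.49574314 -0.72191527  0.1947251 ]
```

View pics/s1.png

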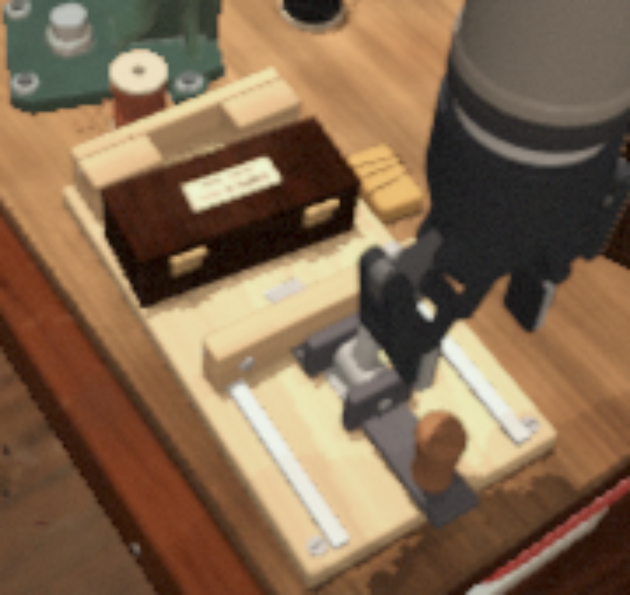

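View pics/t1.png

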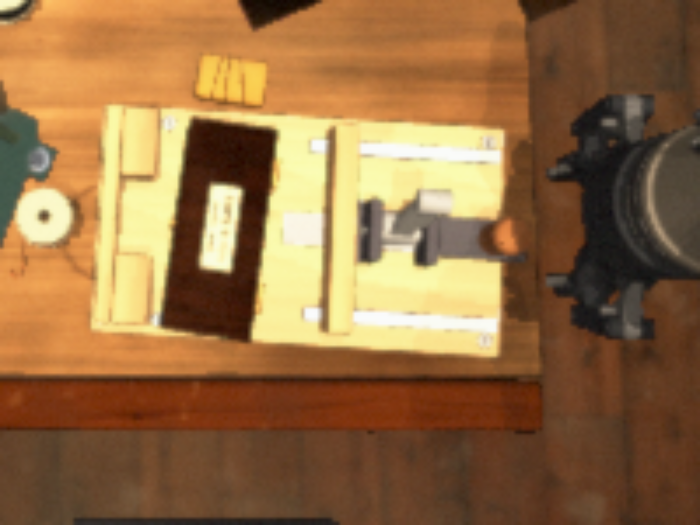

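The gripper hangs above the knob (knob at about (505,235) in the enlarged top view), fingers on its ±x sides. Descend and grip.

Request:
drive_tool --steps '[0,0,0,0.001,0,0.015,0.06,0,0,0,0.001,0,0.04,0.06,0,0,0,0.001,0,0.065,0.06,0,0,0,0.001,0,0.085,0.06,0,0,0,0.001,0,0.1,0.06,0,0,0,0.001,0,0.106,0.06,0,0,0,0.001,0,0.106,0.06,0,0,0,0.001,0,0.106,0.01,0,0,0,0.001,0,0.106,0.01,0,0,0,0.001,0,0.106,0.01,0,0,0,0.001,0,0.106,0.01,0,0,0,0.001,0,0.106,0.01,0,0,0,0.001,0,0.106,0.01]' --newtons 50

```text
time: 2.9
ee_pos: [493.9, -128.2, 45.6]
tcp_rot: [2.283, 2.156, -0.001]
ft_force: [-2.6, -0.2, 5.0]
gripper_width: 25.4
```

Request:
drive_tool --steps '[0,0,0,0.003,0,0,0.01,0,0,0,0.008,0,0,0.01,0,0,0,0.013,0,0,0.01,0,0,0,0.018,0,0,0.01,0,0,0,0.023,0,0,0.01,0,0,0,0.028,0,0,0.01,0,0,0,0.033,0,0,0.01,0,0,0,0.038,0,0,0.01,0,0,0,0.042,0,0,0.01,0,0,0,0.046,0,0,0.01,0,0,0,0.05,0,0,0.01,0,0,0,0.053,0,0,0.01,0,0,0,0.055,0,0,0.01,0,0,0,0.055,0,0,0.01]'

```text
time: 4.3
ee_pos: [497.1, -74.8, 45.7]
tcp_rot: [2.283, 2.155, -0.003]
ft_force: [-1.7, -2.3, 6.5]
gripper_width: 25.3
```

```bash
python3 - <<'E'
from h import *
p,d=read_camera("scene");cv2.imwrite("pics/s2.png",cv2.resize(p[190:360,210:390][...,::-1],None,fx=3.5,fy=3.5))
p,d=read_camera("top");cv2.imwrite("pics/t2.png",cv2.resize(p[150:300,250:450][...,::-1],None,fx=3.5,fy=3.5))
E
```

```text
(no output)
```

View pics/s2.png

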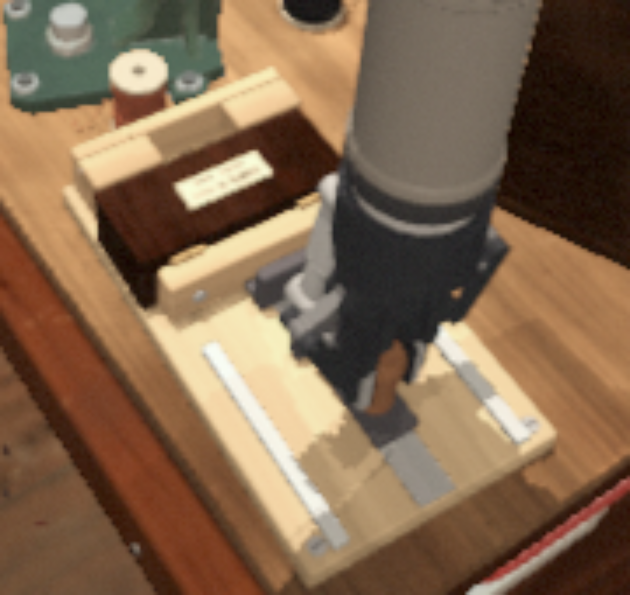

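View pics/t2.png

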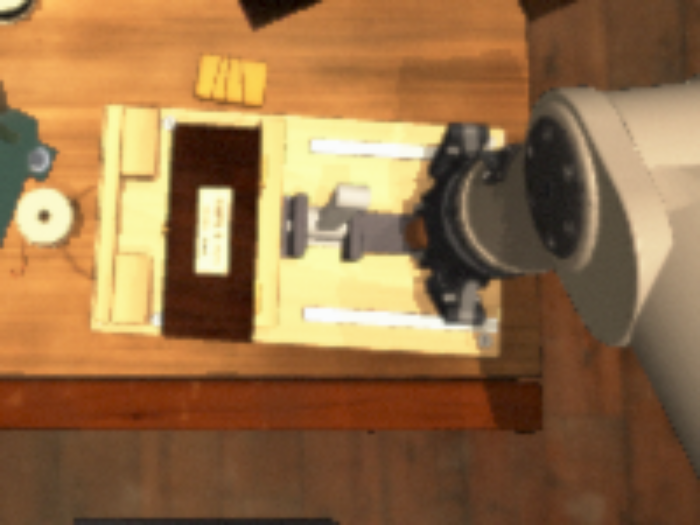

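The box has squared up against the moving jaw and sits about 11 mm short of the fixed jaw. Continue slowly.

Request:
drive_tool --steps '[0,0,0,0.002,0,0,0.01,0,0,0,0.004,0,0,0.01,0,0,0,0.006,0,0,0.01,0,0,0,0.008,0,0,0.01,0,0,0,0.009,0,0,0.01,0,0,0,0.01,0,0,0.01,0,0,0,0.01,0,0,0.01]'

```text
time: 5.1
ee_pos: [497.6, -65.7, 45.6]
tcp_rot: [2.283, 2.153, -0.004]
ft_force: [-1.6, -4.1, 6.2]
gripper_width: 25.4
```

Request:
drive_tool --steps '[0,0,0,0.001,0,0,0.01,0,0,0,0.002,0,0,0.01,0,0,0,0.002,0,0,0.01]'

```text
time: 5.4
ee_pos: [497.7, -63.7, 45.6]
tcp_rot: [2.283, 2.153, -0.004]
ft_force: [-3.2, -4.2, 6.1]
gripper_width: 25.7
```

Travel is about 64.6 mm with force still at sliding level. Continue by small steps until it stops.

Request:
drive_tool --steps '[0,0,0,0.001,0,0,0.01,0,0,0,0.001,0,0,0.01]'

```text
time: 5.6
ee_pos: [497.8, -63.5, 45.6]
tcp_rot: [2.283, 2.152, -0.005]
ft_force: [-3.2, -4.5, 5.5]
gripper_width: 25.2
```

Request:
drive_tool --steps '[0,0,0,0.001,0,0,0.01,0,0,0,0.001,0,0,0.01]'

```text
time: 5.8
ee_pos: [497.8, -63.6, 45.7]
tcp_rot: [2.283, 2.151, -0.007]
ft_force: [-2.4, -6.6, 5.7]
gripper_width: 25.6
```

Request:
drive_tool --steps '[0,0,0,0.001,0,0,0.01,0,0,0,0.002,0,0,0.01,0,0,0,0.003,0,0,0.01,0,0,0,0.003,0,0,0.01]'

```text
time: 6.2
ee_pos: [497.8, -63.6, 45.7]
tcp_rot: [2.283, 2.148, -0.011]
ft_force: [-3.0, -11.2, 5.9]
gripper_width: 25.5
```

```bash
python3 - <<'E'
from h import *
p,d=read_camera("scene");cv2.imwrite("pics/s3.png",cv2.resize(p[190:360,210:390][...,::-1],None,fx=3.5,fy=3.5))
p,d=read_camera("top");cv2.imwrite("pics/t3.png",cv2.resize(p[150:270,250:420][...,::-1],None,fx=4.5,fy=4.5,interpolation=cv2.INTER_CUBIC))
P=cloud("top",p,d)
Q=P[170:262,262:412].reshape(-1,3);Q=Q[np.isfinite(Q).all(1)]
lv=Q[(Q[:,2]>110)&(Q[:,2]<138)&(Q[:,1]>-25)];print("lever",len(lv),lv.mean(0),lv.min(0),lv.max(0))
E
```

```text
lever 81 [515.02131083   6.34211289 129.11052692] [507.25679734  -5.1666623  110.31224116] [523.4772138   16.59415815 135.7361697 ]
```

View pics/s3.png

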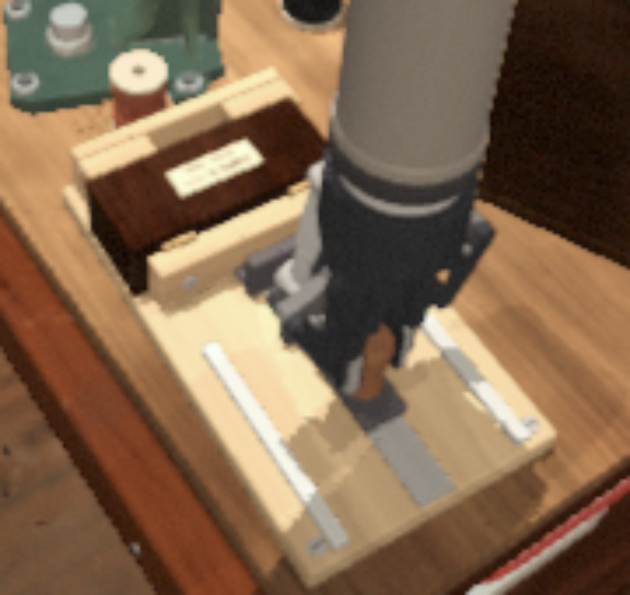

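View pics/t3.png

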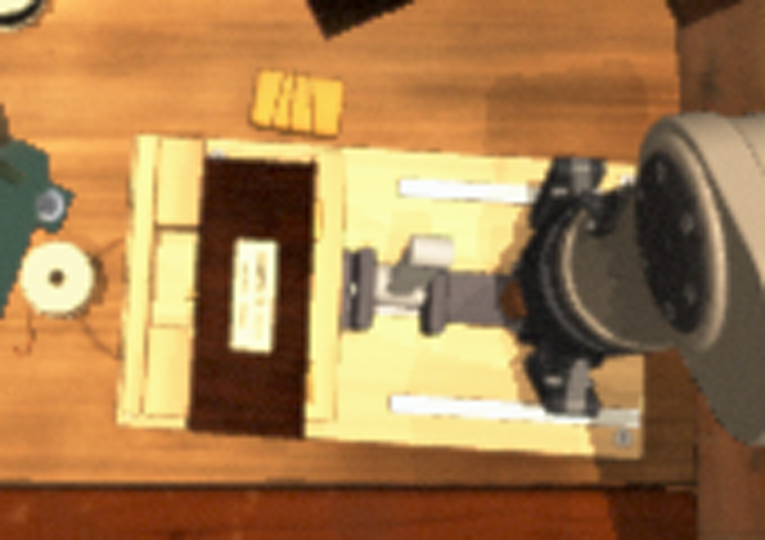

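The jaw stalled at about 64.7 mm of travel with 11 N on it. The box is square, with no visible gap at either jaw in the top view. Relax, open and lift off.

Request:
drive_tool --steps '[0,0,0,-0.002,0,0,0.01,0,0,0,-0.004,0,0,0.01,0,0,0,-0.004,0,0,0.06,0,0,0,-0.004,0,0,0.06,0,0,0,-0.004,0,0,0.06,0,0,0,-0.004,0,0,0.06,0,0,0,-0.004,0,-0.015,0.06,0,0,0,-0.004,0,-0.04,0.06,0,0,0,-0.004,0,-0.075,0.06,0,0,0,-0.004,0,-0.11,0.03,0,0,0,-0.004,0,-0.13,0,0,0,0,-0.004,0,-0.135,0,0,0,0,-0.004,0,-0.135,0]'

```text
time: 7.6
ee_pos: [498.0, -59.7, 179.5]
tcp_rot: [2.283, 2.157, 0.001]
ft_force: [0.2, 0.2, -1.5]
gripper_width: 1.9
```

```bash
python3 - <<'E'
from h import *
s=sensors.read_state();print(s["ee_pos"],s["ft_force"],s["gripper_width"])
print(delta(pose(-.057),[455,8,175]),delta(pose(-.057),[455,8,97]))
E
```

```text
[497.98803623 -59.68376505 179.49210031] [ 0.23874131  0.19455725 -1.54695451] 1.8814112933762699
(array([0.06, 0.01, 0.02]), array([ 0.0651, -0.0468,  0.0044])) (array([0.06, 0.01, 0.02]), array([ 0.0652, -0.0468,  0.0824]))
```

Request:
drive_tool --steps '[0,0,0,0.01,-0.012,0,0,0,0,0,0.03,-0.03,0,0,0,0,0,0.052,-0.043,0.005,0,0,0,0,0.064,-0.047,0.025,0,0,0,0,0.065,-0.047,0.05,0,0,0,0,0.065,-0.047,0.072,0,0,0,0,0.065,-0.047,0.081,0,0,0,0,0.065,-0.047,0.082,0]'

```text
time: 8.4
ee_pos: [452.3, 7.6, 95.1]
tcp_rot: [-2.281, -2.155, 0.006]
ft_force: [0.3, -0.4, 0.3]
gripper_width: -0.0
```

```bash
python3 - <<'E'
from h import *
p,d=read_camera("scene");cv2.imwrite("pics/s4.png",cv2.resize(p[150:330,180:390][...,::-1],None,fx=3.3,fy=3.3))
p,d=read_camera("top");cv2.imwrite("pics/t4.png",cv2.resize(p[150:270,250:420][...,::-1],None,fx=4.5,fy=4.5,interpolation=cv2.INTER_CUBIC))
E
```

```text
(no output)
```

View pics/s4.png

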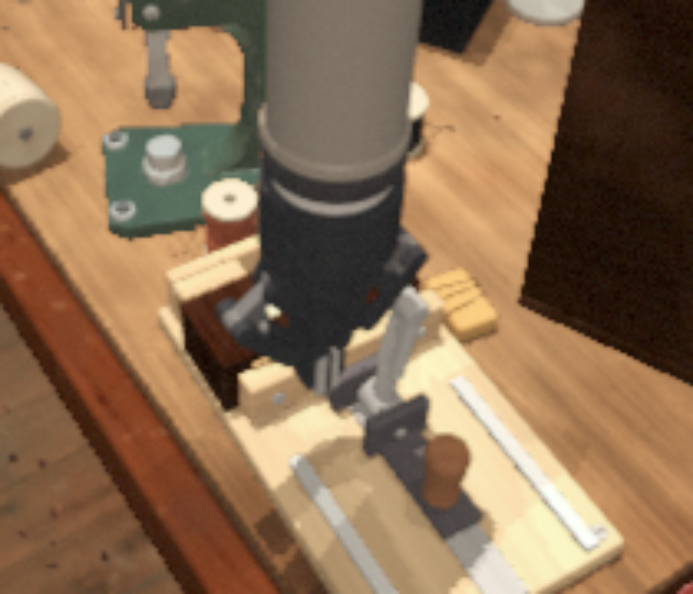

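View pics/t4.png

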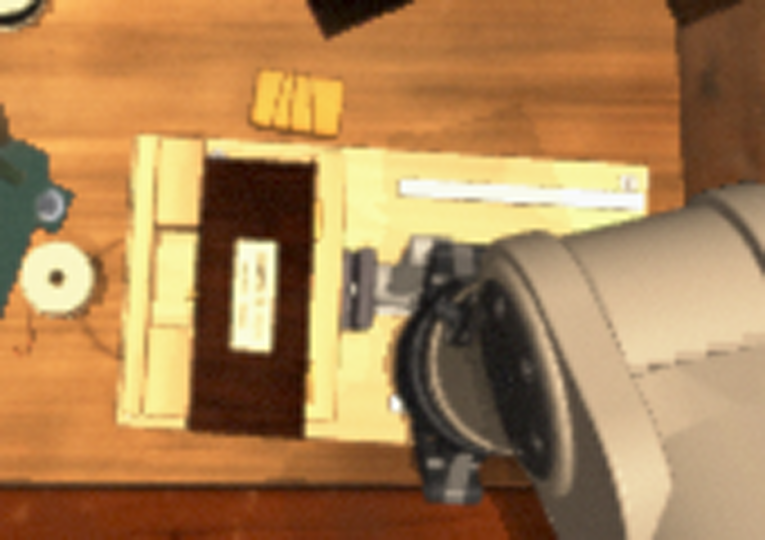

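The closed fingers stand on the robot side of the lever; the jaw and box are unchanged after release. Push the lever over (tool +y).

Request:
drive_tool --steps '[0,0,0,0.001,0.008,0,0,0,0,0,0.001,0.018,0,0,0,0,0,0.002,0.028,0,0,0,0,0,0.002,0.036,0,0,0,0,0,0.002,0.041,0,0,0,0,0,0.002,0.046,0,0,0,0,0,0.002,0.051,0,0]'

```text
time: 9.2
ee_pos: [504.9, 6.8, 96.8]
tcp_rot: [-2.283, -2.156, 0.003]
ft_force: [-0.7, -0.1, -1.3]
gripper_width: 0.2
```

Request:
drive_tool --steps '[0,0,0,0,0.005,0,0,0,0,0,0,0.01,0,0,0,0,0,0,0.015,0,0,0,0,0,0,0.02,0,0,0,0,0,0,0.023,0,0,0,0,0,0,0.023,0,0]'

```text
time: 9.8
ee_pos: [529.4, 5.4, 97.4]
tcp_rot: [2.283, 2.157, 0.002]
ft_force: [-0.6, 0.0, 0.1]
gripper_width: 0.1
```

```bash
python3 - <<'E'
from h import *
p,d=read_camera("scene");cv2.imwrite("pics/s5.png",cv2.resize(p[150:330,180:390][...,::-1],None,fx=3.3,fy=3.3))
E
```

```text
(no output)
```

View pics/s5.png

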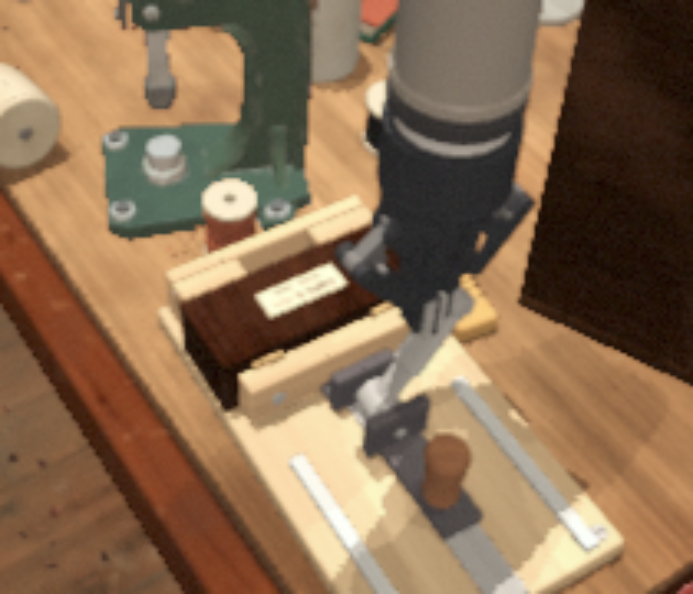

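```bash
python3 - <<'E'
from h import *
print(delta(pose(-.057,.35),[530,5,165]))
E
```

```text
(array([-1.997e+01, -1.000e-02, -0.000e+00]), array([-0.0004,  0.0008, -0.0675]))
```

Request:
drive_tool --steps '[0,0,0,0,-0.01,-0.002,0,0,0,0,0,-0.02,-0.015,0,-3,0,0,0,-0.03,-0.04,0,-9,0,0,0,-0.03,-0.06,0,-15,0,0,0,-0.03,-0.07,0,-20,0,0,0,-0.03,-0.07,0,-20,0,0,0,-0.03,-0.07,0]'

```text
time: 10.55
ee_pos: [493.8, 6.8, 165.8]
tcp_rot: [2.084, 1.971, 0.34]
ft_force: [0.1, 0.5, -0.0]
gripper_width: -0.2
```

```bash
python3 - <<'E'
from h import *
for n in("scene","top"):
    p,d=read_camera(n);P=cloud(n,p,d)
    if n=="scene":cv2.imwrite("pics/s6.png",cv2.resize(p[150:330,180:390][...,::-1],None,fx=3.3,fy=3.3))
    else:cv2.imwrite("pics/t6.png",cv2.resize(p[150:270,250:420][...,::-1],None,fx=4.5,fy=4.5,interpolation=cv2.INTER_CUBIC))
    Q=P.reshape(-1,3);Q=Q[np.isfinite(Q).all(1)]
    k=Q[(Q[:,0]>515)&(Q[:,0]<600)&(abs(Q[:,1]-5)<20)&(Q[:,2]>72)&(Q[:,2]<135)]
    print(n,len(k))
    for z in range(75,135,6):
        m=k[(k[:,2]>=z)&(k[:,2]<z+6)]
        if len(m): print(z,len(m),m[:,0].min(),m[:,0].max(),m[:,1].mean())
E
```

```text
scene 285
75 30 523.759841273459 533.0386042323948 1.9081502807498092
81 35 527.1359647534359 538.2609139761594 2.350600653901667
87 29 531.3701391416607 542.4000643731234 2.874092177009012
93 35 535.2630285226668 548.0654185175874 1.4444855241797363
99 33 539.419796784013 552.0827343218757 0.7569795857957546
105 30 542.093867055861 557.4173948599584 0.02065962308491483
111 38 544.4318024983335 560.8375015500999 1.117494518238483
117 41 545.9783952735571 558.8692289137125 2.4179533591853453
top 175
75 17 521.4251006553031 531.0201772371784 6.4451439122458885
81 17 525.6628241544765 534.9973580923496 4.946845326520789
87 16 529.8987575547485 537.1810949870679 6.567015681443035
93 20 531.6192748707861 543.2644802267047 5.3260308429920595
99 19 537.7679279971595 545.3374466694675 3.6779106703571913
105 8 541.9949313287682 544.2413740316202 6.696959454575747
111 38 543.4870534008725 557.9654259645301 4.814469155907991
117 31 545.5279810586973 557.342345750844 3.2189968959738495
```

View pics/s6.png

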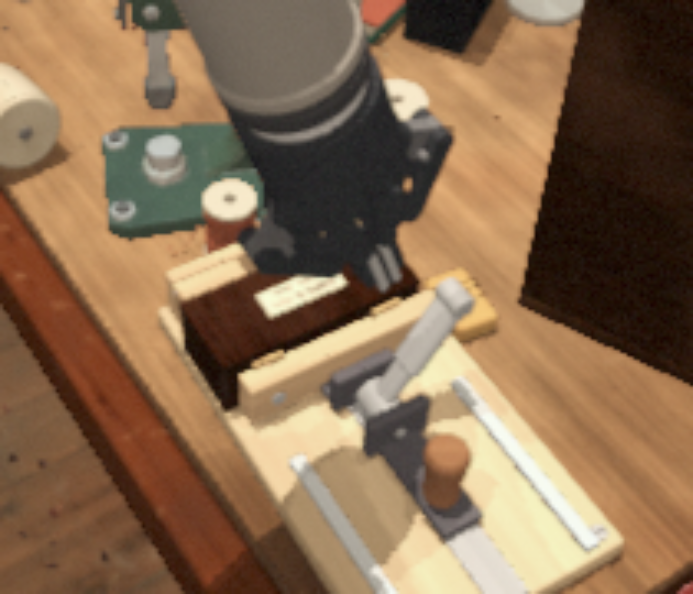

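View pics/t6.png

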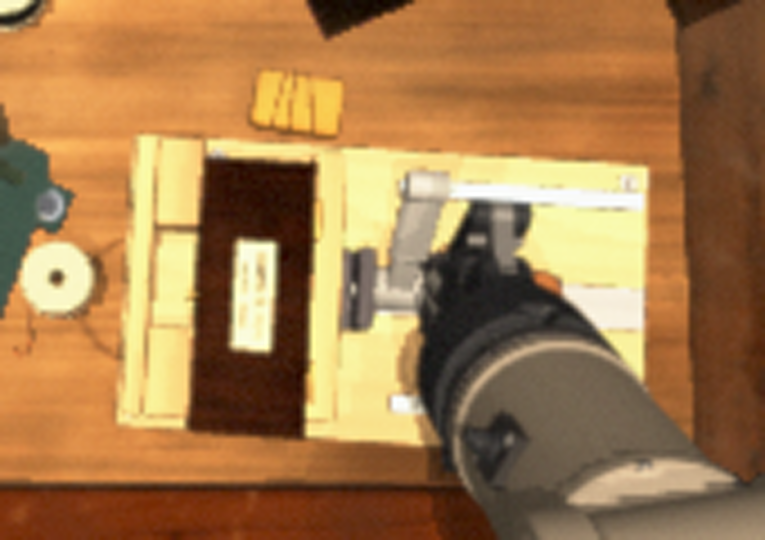

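```bash
python3 - <<'E'
from h import *
T=pose(-.057,.35);zt=T.as_matrix()[:,2]
piv=np.array([501.5,6,36]);ex=np.array([.998,-.057,0])
print(delta(T,[547,4,138]))
for ph,ov in((.59,-5),(.59,1),(.7,3),(.8,5),(.9,7),(1.0,8),(1.1,10),(1.2,12),(1.25,14)):
    t=piv+90*(np.sin(ph)*ex+np.array([0,0,np.cos(ph)]))
    print(ph,(t-8.5*zt+ov*zt).round(),delta(T,t-8.5*zt+ov*zt)[1])
E
```

```text
(array([-0.08,  0.06,  0.01]), array([-0.0001,  0.0359,  0.0446]))
0.59 [547.   3. 123.] [-0.0007  0.0308  0.0582]
0.59 [549.   3. 118.] [-0.0007  0.0308  0.0642]
0.7 [557.   3. 110.] [-0.0006  0.0362  0.0745]
0.8 [565.   2. 102.] [-0.0006  0.0403  0.0845]
0.9 [571.   2.  93.] [-0.0006  0.0436  0.0949]
1.0 [577.   2.  85.] [-0.0006  0.046   0.1045]
1.1 [582.   1.  75.] [-0.0006  0.0475  0.1154]
1.2 [586.   1.  65.] [-0.0006  0.0482  0.1264]
1.25 [589.   1.  59.] [-0.0006  0.0482  0.1329]
```

Request:
drive_tool --steps '[0,0,0,0,0.01,0.008,0,0,0,0,0,0.025,0.03,0,0,0,0,0,0.031,0.048,0,0,0,0,0,0.031,0.056,0,0,0,0,0,0.032,0.062,0,0,0,0,0,0.034,0.068,0,0,0,0,0,0.036,0.074,0,0,0,0,0,0.038,0.079,0,0,0,0,0,0.04,0.084,0,0,0,0,0,0.042,0.089,0,0,0,0,0,0.044,0.095,0,0,0,0,0,0.044,0.095,0]'

```text
time: 11.85
ee_pos: [576.5, 2.9, 96.5]
tcp_rot: [2.079, 1.964, 0.356]
ft_force: [1.1, -0.3, 3.7]
gripper_width: 0.0
```

```bash
python3 - <<'E'
from h import *
p,d=read_camera("scene");cv2.imwrite("pics/s7.png",cv2.resize(p[150:330,180:390][...,::-1],None,fx=3.3,fy=3.3))
E
```

```text
(no output)
```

View pics/s7.png

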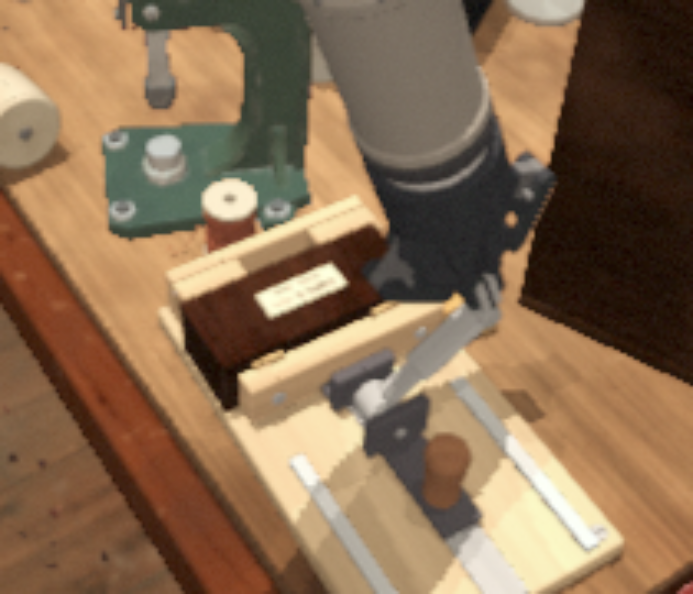

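The lever is following under the fingertips (bar at about (485,300)). Press on down.

Request:
drive_tool --steps '[0,0,0,0,0,0.005,0,0,0,0,0,0,0.01,0,0,0,0,0,0.001,0.015,0,0,0,0,0,0.001,0.02,0,0,0,0,0,0.001,0.025,0,0,0,0,0,0.001,0.03,0,0,0,0,0,0.001,0.034,0,0,0,0,0,0.001,0.036,0,0,0,0,0,0.001,0.036,0]'

```text
time: 12.8
ee_pos: [589.9, 2.6, 70.7]
tcp_rot: [2.073, 1.961, 0.354]
ft_force: [-33.6, -1.1, 63.2]
gripper_width: 0.3
```

```bash
python3 - <<'E'
from h import *
p,d=read_camera("scene");cv2.imwrite("pics/s8.png",cv2.resize(p[150:330,180:390][...,::-1],None,fx=3.3,fy=3.3))
E
```

```text
(no output)
```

View pics/s8.png

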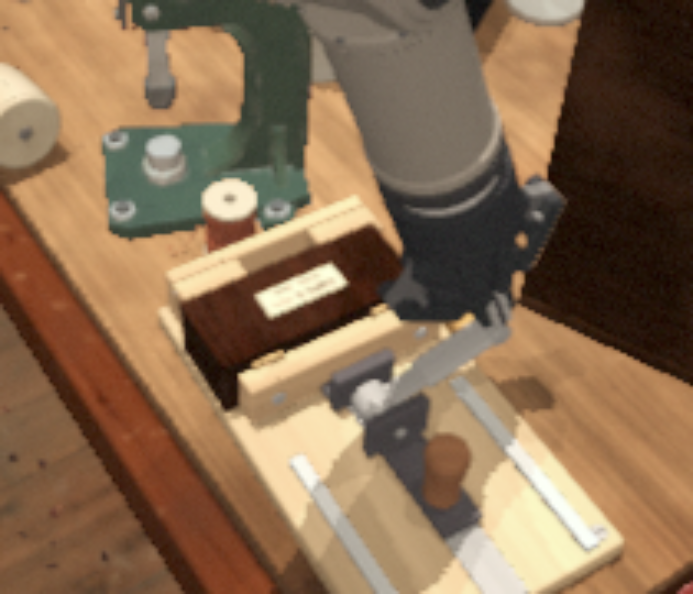

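At 71 mm the tool met a hard stop (about 70 N), which is where the lever's end stop should be. Back off and measure.

Request:
drive_tool --steps '[0,0,0,0,0,-0.01,0,0,0,0,0,-0.01,-0.03,0,0,0,0,0,-0.03,-0.065,0,0,0,0,0,-0.07,-0.1,0,0,0,0,0,-0.12,-0.13,0,0,0,0,0,-0.16,-0.15,0,0,0,0,0,-0.18,-0.16,0,0,0,0,0,-0.18,-0.16,0]'

```text
time: 13.65
ee_pos: [358.3, 14.3, 147.9]
tcp_rot: [2.084, 1.968, 0.342]
ft_force: [0.4, -0.1, -0.1]
gripper_width: -0.0
```

```bash
python3 - <<'E'
from h import *
for n in("scene","top"):
    p,d=read_camera(n);P=cloud(n,p,d)
    if n=="scene":cv2.imwrite("pics/s9.png",cv2.resize(p[150:330,180:390][...,::-1],None,fx=3.3,fy=3.3))
    else:cv2.imwrite("pics/t9.png",cv2.resize(p[150:270,250:420][...,::-1],None,fx=4.5,fy=4.5,interpolation=cv2.INTER_CUBIC))
    Q=P.reshape(-1,3);Q=Q[np.isfinite(Q).all(1)]
    k=Q[(Q[:,0]>525)&(Q[:,0]<610)&(abs(Q[:,1]-4)<9)&(Q[:,2]>35)&(Q[:,2]<120)]
    for x in range(525,605,8):
        m=k[(k[:,0]>=x)&(k[:,0]<x+8)]
        if len(m): print(n,x,len(m),np.percentile(m[:,2],90).round(1),k[:,0].max())
    b=Q[(Q[:,2]>62)&(Q[:,2]<72)&(Q[:,1]>20)&(Q[:,1]<180)&(Q[:,0]>420)&(Q[:,0]<590)]
    if n=="top":
        print("box",cv2.minAreaRect(b[:,:2].astype(np.float32)))
        ex=np.array([.9984,-.057]);ey=np.array([.057,.9984])
        for nm,m in(("jaw",(Q[:,2]>50)&(Q[:,2]<61)&(Q[:,1]>10)&(Q[:,1]<70)&(Q[:,0]>420)&(Q[:,0]<590)),("fix",(Q[:,2]>50)&(Q[:,2]<60)&(Q[:,1]>105)&(Q[:,1]<175)&(Q[:,0]>420)&(Q[:,0]<590))):
            Y=Q[m][:,:2]@ey;print(nm,np.percentile(Y,[1,5,50,95,99]))
E
```

```text
scene 525 30 49.5 597.7776357260526
scene 533 33 53.7 597.7776357260526
scene 541 29 56.0 597.7776357260526
scene 549 30 59.1 597.7776357260526
scene 557 27 61.1 597.7776357260526
scene 565 28 64.1 597.7776357260526
scene 573 26 67.8 597.7776357260526
scene 581 34 72.8 597.7776357260526
scene 589 12 73.1 597.7776357260526
scene 597 1 66.7 597.7776357260526
top 525 21 50.8 595.261983495586
top 533 24 54.8 595.261983495586
top 541 29 57.0 595.261983495586
top 549 22 60.3 595.261983495586
top 557 23 62.4 595.261983495586
top 565 28 66.4 595.261983495586
top 573 21 66.9 595.261983495586
top 581 26 73.9 595.261983495586
top 589 16 72.4 595.261983495586
box ((497.1141052246094, 90.06175231933594), (67.81866455078125, 151.51422119140625), 87.09596252441406)
jaw [41.81742735 44.732331   75.03012819 84.75810958 85.56555566]
fix [149.75839947 151.67930627 171.20447903 185.45734215 186.42878281]
```

View pics/s9.png

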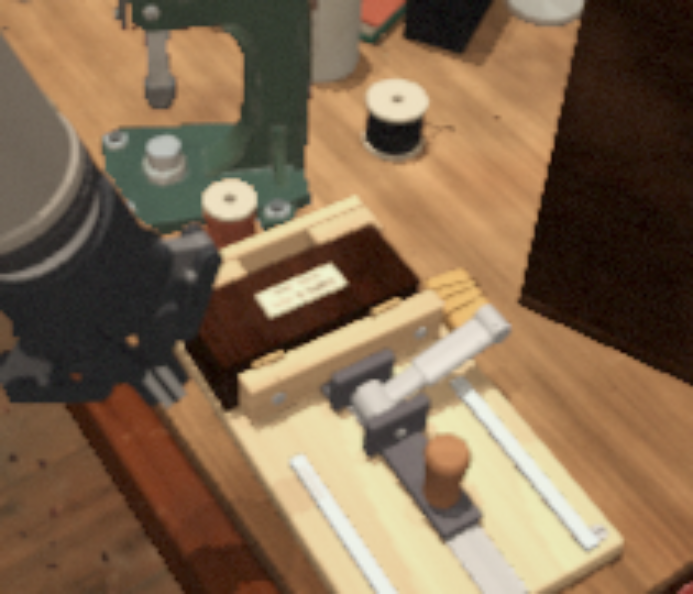

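View pics/t9.png

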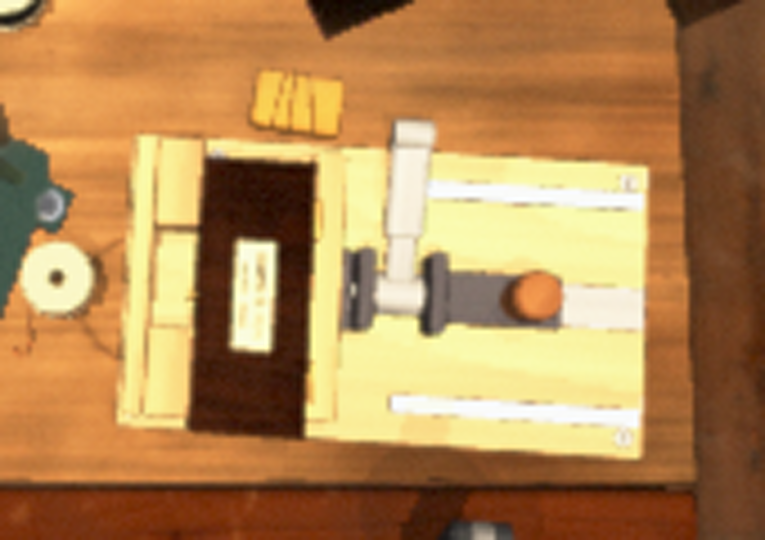

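```bash
python3 -c "
from cell import *
s=sensors.read_state();print(s['time'],s['ft_force'],abs(s['joint_vel']).max());workorder.job_done()"
```

```text
13.75 [-0.19862727 -0.02827032  0.63503516] 0.0524807030225415
the job is handed in; nothing more can be done
```

The box is clamped square and the cam lever is locked at its stop. I handed the job in at 13.75 s; no verdict was reported.

- **Jaw:** I took the knob between the fingers and slid the jaw about 64.6 mm until it stalled at roughly 11 N. That pushed the box square against the fixed jaw. I then let go, pushed the lever over with the closed fingers and pressed it down to its stop.
- **Last checks:**
  - The lever is about 19° above level, or about 1.43 rad.
  - The jaw face is about 64–65 mm forward of where it started, and it did not move back when I let go.
  - The box's measured angle is within about 0.01 rad of square to the jaws. It lies flat, with no visible gap at either jaw.
  - The beeswax, both spools and the bottle look undisturbed. The mallet was outside my last cropped views, and the arm never worked near it.
  - The arm was clear of everything.
- **High force:** The final press on the lever stop peaked at about 70 N through the fingertips. That is well above the roughly 10 N needed, but below the 120 N wrist limit.

No check failed or disagreed.

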